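# Open the spindle collet with the bayonet key and hold it open

### The job

I want to change the polishing wheel on the small blue bench spindle: take the orange-handled bayonet key out of its wooden stand, put it into the socket on top of the spindle, push it in against the spring and then turn it clockwise (seen from above) a quarter turn to the stop, which opens the collet. The springs would throw the key back, so finish while still gripping the key, holding it in and turned to the stop. Leave the other things on the desk where they are.

Things in the scene. Friction and masses are not known exactly. Their poses are not given: they have to be found in the camera images.
- key: Loose bayonet key, about 0.12 kg, upright in the stand. Origin: centre of the underside of its black round flange (46 mm across, 5 mm thick); z up. Below it a round steel stem, 18 mm across, narrowing from 18 mm below the origin to a 9 mm tip at 25 mm; two lugs stick out along +x and -x to 16 mm from the axis, each 8 mm wide, 9 to 17 mm below the origin. Half a turn gives the same key.
- key_grip (a point): Point on the key's axis 29 mm above its origin (axes as the key's), in the orange grip bar: 36 mm long along x, 12 mm thick along y (grip it across y), standing on the flange, its top 10 mm above this point.
- key_stand: Fixed block of light wood, 72x72 mm, 45 mm high, with a round hole 36 mm across in the middle of its top, 32 mm deep; the key hangs in it with its flange on the top, at any yaw. Origin: centre of its underside.
- spindle: Fixed blue bench spindle on a steel base plate of 116x88 mm, body 76x76 mm, top 55 mm above the desk. Origin: centre of its underside, z up. A collet nose with a red polishing wheel sticks out along its -x at 28 mm height, to 95 mm from the axis. The mouth of the key socket is point socket.
- socket (a point): Centre of the socket's mouth, level with the spindle's top; axes as the spindle's. The 5 mm steel top plate has a round bore of 22 mm and two lug slots along +x and -x, 11 mm wide, to 18.5 mm from the axis: the key goes in with its x along this x, either way round.
- seat (a joint): Travel of the spring seat under the plate, m: 0 = up (3 N), 0.008 = bottom (6 N). The lugs meet it with the key's origin 9 mm above the mouth; from 4 mm above the mouth (0.005) down to the bottom (1 mm above) the lugs are below the plate and the key can turn. Keep it pressed in while it turns; once turned, the plate keeps it from rising above 4 mm.
- collet (a joint): Turn of the brass driver in the socket, rad: 0 = closed, grows clockwise from above, stop at 1.4 (open). The lugs carry it along after up to 0.25 rad of play, so the key turns 1.4 to about 1.65 rad. A torsion spring turns it back, 0.04 Nm at 0 and 0.11 Nm at the stop.
- cup_box: Bystander: small white carton, 46x46x40 mm.
- bur_rack: Bystander: blue stand with small burs, 34x78x47 mm.
- paste_pot: Bystander: round white pot, 68 mm across, 43 mm high.
- dropper_bottle: Bystander: brown dropper bottle, 33 mm across, 102 mm high.
- silicone_dish: Bystander: small red dish, 54 mm across, 22 mm high.
Mind the look-alikes: they are no part of the job. Of the things like the key, leave any that is purple; of the rest the larger one is meant.

How it is judged:
By the outcome, as a careful person would: the job done as asked, in the order asked, and still so for the second after the job is handed in, while the arm keeps its last pose, push and grip.
It also fails if it takes over 45 s, if anything falls off the work surface, if the arm or the gripper's body presses on something with over 40 N, if the wrist force passes 120 N, or if a joint passes its speed limit or range.

### The arm

A 6-joint arm with a two-finger parallel gripper is mounted at the origin on a cart in front of the work surface, level with it; the furniture and walls round the work are solid. World frame = base frame: x ahead of the robot, y to its left, z up, the work surface at z = 0. Lengths are in m, angles in degrees, forces in N, time in s.
With the tool pointing down it reaches from about 0.3 to 0.875 m from the base axis. Payload 6.4 kg.
Tool frame: the origin (TCP) lies between the finger pads; the fingertips stand 8 mm ahead of it and the grasp point (between the pads) lies 11 mm behind it; z points along the fingers, y is the line along which they close (so a half turn about z gives the same grasp; the last joint's range is limited). The gripper opens to 88 mm and grips with 3 to 60 N. Pads are 18 mm wide; open, the fingers measure 123 mm over their backs; the gripper's body (75 mm by 187 mm) begins 45 mm behind the grasp point.
Start: joints at [-86.534, 10.359, 92.074, -0, 77.567, -11.82], TCP at [0.152, -0.555, 0.212] pointing down, gripper open.
Joint ranges: [-171.53, 171.53], [-51.25, 118.39], [17.06, 147.69], [-65.23, 245.23], [0, 150.52], [-178.68, 178.68]. Speed limits (degrees/s): [147.25, 147.25, 172.46, 180, 180, 180].

### API

Orientations are given as a 3x3 rotation matrix whose columns are the frame's x, y, z axes.
In Python, from rig import manip gives the robot as it stands. The module is installed in compiled form; this text tells all that it offers.
- The arm moves only by the tool arm_command, never from a script. Its argument "rows" is a list of rows, each a list of 7 numbers: the turn, a rotation vector about the tool's x, y, z in units of 8 degrees (1.0 is 8 degrees), then the shift along the tool's x, y, z in units of 25 mm (1.0 is 25 mm), then the gripper command: -1 is fully open, 1 is shut, values between are in proportion. A call has 1 to 20 rows; each row is the pose to reach, as a shift and turn from the pose commanded when the call began, along the tool's axes at that moment; what a row does not reach only later rows make up. A row lasts 1/8 s, in which the tool goes at most 62.5 mm and 10.7 degrees, less where a joint would pass 70% of its speed; a pose out of reach is approached as far as the arm can. A call with a gripper value outside its range is refused whole. The fingers move at their own pace and stop on an object; "squeeze" is the grip in N (left out, the last holds). Time passes only in rows, so rows that repeat a pose let the fingers close. It gives the time, the measured TCP pose, the force, the opening and the grip force at its end, in the units of the state.
- manip.get_state(): the state, without advancing time (a new reading comes with each control period).
- manip.grab_frame(name): name is "scene" or "side" or "wrist"; returns a dict with "pixels" (400x640x3 uint8, red, green, blue), "z_map" (400x640 float32, m along the optical axis (not along the pixel's ray), 0 where there is no reading), "mtx" (3x3 intrinsics, pixels), "origin" and "attitude" of the camera in the world; the wrist camera has in their place "mount" (4x4, takes a point from camera to tool coordinates, whose origin is the TCP and whose axes are the flange's). Camera axes: x right, y up, looking along -z (the intrinsics and any distortion apply to the point x, -y, -z); pixel columns grow to the right and rows downward; lengths in m; the calibration is good to about 2 mm. A picture is of the moment at which its call begins: read the wrist's pose just before it.
- manip.job_done(): hands the job in; it is judged then, once.
The state is a dict: "time_s": time; "joint_pos": joint angles; "qd": joint speeds; "joint_efforts": joint torques, N m; "tcp_pos": TCP position; "tool_rot": TCP orientation; "contact_force": force on the tool from outside, world axes, zero at the start; "ft_torque": the same for the moment, N m; "grip_width": finger opening in m; "grasp_force": force on a finger pad.
Only numpy, scipy, OpenCV 4.12 (cv2) and the standard library are available. Lean on these libraries where they do the work, as an engineer would, in place of code of your own. Each camera call takes 0.05 s, during which the arm holds its last target. There are 200 camera calls.

## Working session

There is one attempt and no reset: what is moved stays moved. The work goes in short steps, Python scripts to look and compute and a tool call to move; the robot and the scene stay as the last step left them, time stands still between calls to the robot, and variables do not carry over. Pictures are saved under pics/ and viewed, at most 10 in all, crops included, and the job is handed in when it is done.

Besides the shell and the picture viewer there is one more tool, called after "Request:" as name([rows], argument=value, ...), one row to a line, values as JSON. arm_command: Moves the arm, as the interface text tells. Its arguments: {"type":"object","properties":{"rows":{"type":"array"},"squeeze":{"type":"number"}},"required":["rows"]}

```bash
mkdir -p pics; cat > h.py <<'E'
import numpy as np, cv2
from rig import manip
def grab(n):
    s=manip.get_state(); f=manip.grab_frame(n)
    if n=='wrist':
        T=np.eye(4);T[:3,:3]=np.array(s['tool_rot']);T[:3,3]=s['tcp_pos'];T=T@np.array(f['mount'])
        f['R'],f['o']=T[:3,:3],T[:3,3]
    else: f['R'],f['o']=np.array(f['attitude']),np.array(f['origin'])
    np.savez(f'{n}.npz',**{k:f[k] for k in('pixels','z_map','mtx','R','o')})
    return f
def cloud(f):
    K=np.array(f['mtx']);z=f['z_map'];v,u=np.mgrid[:z.shape[0],:z.shape[1]]
    p=np.stack([(u-K[0,2])/K[0,0]*z,-(v-K[1,2])/K[1,1]*z,-z],-1)
    return p@f['R'].T+f['o']
def save(f,name,box=None,k=1):
    a=np.array(f['pixels'])[...,::-1]
    if box: a=a[box[1]:box[3],box[0]:box[2]]
    cv2.imwrite(name,cv2.resize(a,None,fx=k,fy=k,interpolation=cv2.INTER_CUBIC))
E
python3 - <<'E'
from h import *
a=grab('scene');b=grab('side')
save(a,'pics/scene.png');save(b,'pics/side.png')
print(a.keys(),a['o'],b['o'],a['mtx'])
E
```

```text
dict_keys(['pixels', 'z_map', 'mtx', 'origin', 'attitude', 'R', 'o']) [0.01158012 0.83926184 0.92762767] [ 0.37206131 -0.60913855  0.58952861] [[377.6492214    0.         317.92400343]
 [  0.         377.6492214  196.84675971]
 [  0.           0.           1.        ]]
```

View pics/scene.png

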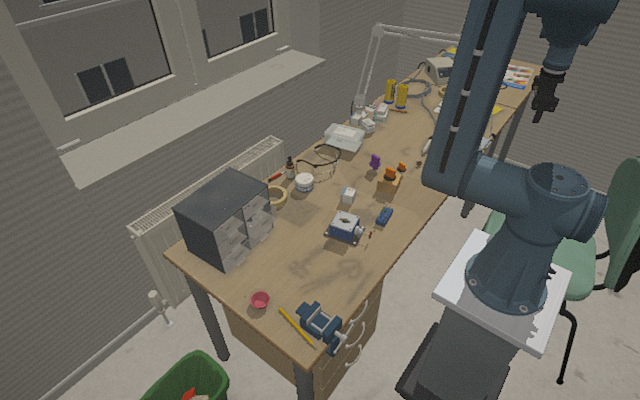

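View pics/side.png

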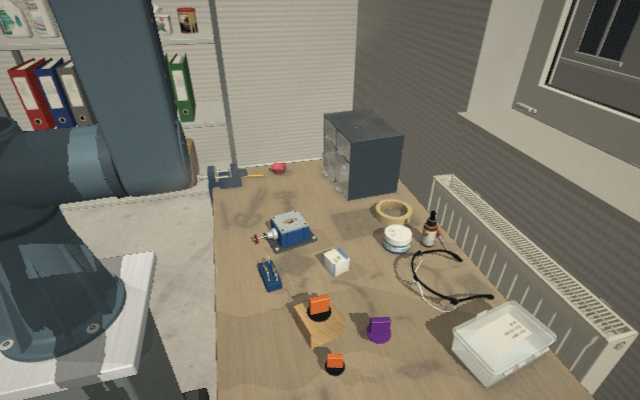

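The scene view shows the stand at about (389,180), the spindle at (345,226), and the bur rack and cup box near it. There are three key look-alikes in the side view: orange in the wooden stand (319,307), a smaller orange one on the desk (335,363), and a purple one (379,328). I choose the larger orange one in the stand and check it in a close crop.

```bash
python3 - <<'E'
from h import *
f=dict(np.load('side.npz'));P=cloud(f)
s=cv2.resize(f['pixels'][200:390,235:415,::-1],None,fx=3,fy=3,interpolation=cv2.INTER_CUBIC);cv2.imwrite('pics/crop.png',s)
h=cv2.cvtColor(f['pixels'],cv2.COLOR_RGB2HSV)
m=((h[...,0]<14)&(h[...,1]>190)&(h[...,2]>140)).astype('uint8')
n,l,st,c=cv2.connectedComponentsWithStats(m)
for i in range(1,n):
    if st[i,4]>60:
        q=P[l==i]; print(c[i].round(),st[i,4],np.median(q,0).round(4),q.min(0).round(3),q.max(0).round(3))
        t=q[q[:,2]>np.percentile(q[:,2],98)-0.008]
        print('  top',t.mean(0).round(4),len(t), cv2.minAreaRect((t[:,:2]*1000).astype('float32')))
sel=(abs(P[...,2]-0.055)<0.004); u=np.zeros_like(sel);u[205:255,265:325]=1
q=P[sel&u];print('spindle top',q.mean(0),cv2.minAreaRect((q[:,:2]*1000).astype('float32')))
sel=(abs(P[...,2]-0.045)<0.004); u=np.zeros_like(sel);u[290:345,285:350]=1
q=P[sel&u];print('stand',q.mean(0),cv2.minAreaRect((q[:,:2]*1000).astype('float32')))
for n,p in dict(cup=(255,337),rack=(265,268),bottle=(225,430),pot=(235,397),purple=(322,379)).items(): print(n,P[p].round(3))
print(P[262,240],P[240,257])
print(manip.get_state()['tool_rot'])
E
```

```text
spindle top [0.48222816 0.12044299 0.0537445 ] ((482.5795593261719, 122.43080139160156), (73.23097229003906, 74.87847900390625), 11.995551109313965)
stand [ 0.48274544 -0.17766958  0.04483118] ((485.77813720703125, -167.0369415283203), (72.85296630859375, 73.64459228515625), 13.478045463562012)
cup [ 0.566 -0.016  0.04 ]
rack [0.412 0.012 0.019]
bottle [0.807 0.006 0.065]
pot [0.729 0.017 0.04 ]
purple [ 0.578 -0.231  0.065]
[ 0.35029443  0.06355549 -0.00302964] [0.39680053 0.09267608 0.031866  ]
[[ 9.64624795e-01  2.63626618e-01 -1.07183174e-04]
 [ 2.63626463e-01 -9.64623597e-01  1.55073307e-03]
 [ 3.05423096e-04 -1.52413189e-03 -9.99998792e-01]]
```

View pics/crop.png

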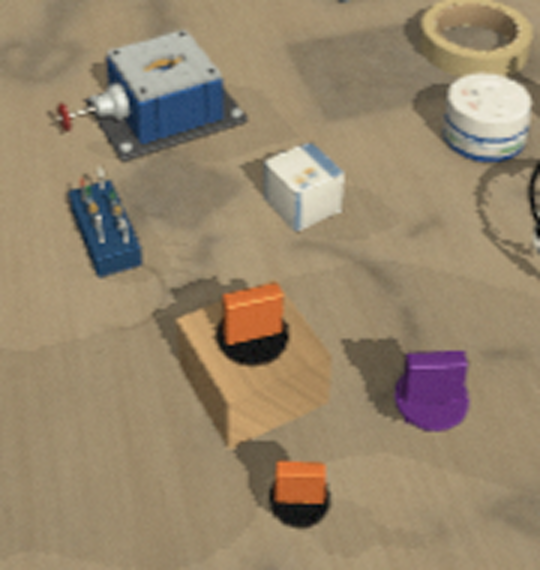

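The crop confirms it: the larger orange key hangs in the wooden stand, bar at crop (253,313). The smaller orange one (300,482) and the purple one (437,375) stay. I go above the stand.

Request:
arm_command([
  [0,0,0,17,-11.4,0,0.2],
  [0,0,0,17,-11.4,0,0.2],
  [0,0,0,17,-11.4,0,0.2],
  [0,0,0,17,-11.4,0,0.2],
  [0,0,0,17,-11.4,0,0.2],
  [0,0,0,17,-11.4,0,0.2],
  [0,0,0,17,-11.4,0,0.2],
  [0,0,0,17,-11.4,0,0.2],
  [0,0,0,17,-11.4,0,0.2],
  [0,0,0,17,-11.4,0,0.2],
  [0,0,0,17,-11.4,0,0.2],
  [0,0,0,17,-11.4,0,0.2],
  [0,0,0,17,-11.4,0,0.2],
  [0,0,0,17,-11.4,0,0.2],
])

```text
time_s: 1.85
tcp_pos: [0.4862, -0.1682, 0.2119]
tool_rot: [[0.965, 0.263, 0.0], [0.263, -0.965, -0.0], [0.0, 0.0, -1.0]]
contact_force: [0.2, 0.6, -0.3]
grip_width: 0.0352
grasp_force: 0.0
```

```bash
python3 - <<'E'
from h import *
f=grab('wrist');save(f,'pics/w1.png');P=cloud(f)
s=manip.get_state();print(s['time_s'],s['tcp_pos'],s['tool_rot'],s['contact_force'],s['grip_width'],f['mount'])
h=cv2.cvtColor(np.array(f['pixels']),cv2.COLOR_RGB2HSV)
m=((h[...,0]<16)&(h[...,1]>170)&(h[...,2]>90)).astype('uint8')
n,l,st,c=cv2.connectedComponentsWithStats(m)
for i in range(1,n):
    if st[i,4]>150:
        q=P[l==i];zt=np.percentile(q[:,2],97);t=q[abs(q[:,2]-zt)<.004]
        print(c[i].round(),st[i,4],zt,cv2.minAreaRect((t[:,:2]*1000).astype('float32')))
E
```

```text
1.9 [ 0.486273   -0.16808624  0.21187631] [[ 9.64811320e-01  2.62943172e-01  7.63078055e-05]
 [ 2.62943177e-01 -9.64811319e-01 -6.40297448e-05]
 [ 5.67864503e-05  8.18412394e-05 -9.99999995e-01]] [-0.22788269 -0.92130507 -0.09963047] 0.0350926408214997 [[-7.42468031e-04  9.65355713e-01  2.60936383e-01  6.69048187e-02]
 [ 9.99999296e-01  9.58255839e-04 -6.99750028e-04  3.73253944e-04]
 [-9.25551500e-04  2.60935680e-01 -9.65355745e-01 -1.73531286e-01]
 [ 0.00000000e+00  0.00000000e+00  0.00000000e+00  1.00000000e+00]]
[391. 192.] 153 0.049610934996271255 ((489.705322265625, -261.3738708496094), (3.646623373031616, 26.960195541381836), 72.91244506835938)
```

View pics/w1.png

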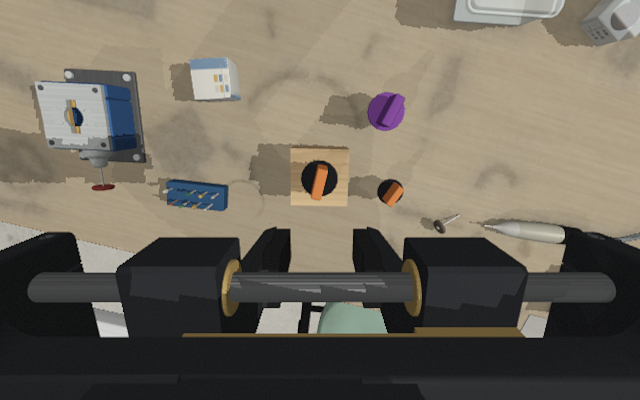

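The wrist view shows the right key at (319,181), its bar tilted slightly from image-vertical, the small one at (391,192), the purple one at (386,111), and the spindle's socket at (75,116).

```bash
python3 - <<'E'
from h import *
f=dict(np.load('wrist.npz'));P=cloud(f)
def rect(lo,hi,b):
    u=np.zeros(P.shape[:2],bool);u[b[1]:b[3],b[0]:b[2]]=1
    q=P[u&(P[...,2]>lo)&(P[...,2]<hi)];c=q[:,:2]-q[:,:2].mean(0)
    a=np.linalg.svd(c,full_matrices=False)[2][0]
    print(len(q),q.mean(0).round(4),np.degrees(np.arctan2(a[1],a[0])),cv2.minAreaRect((q[:,:2]*1000).astype('float32')))
rect(.078,.1,(295,150,345,205))
rect(.041,.053,(280,140,355,212))
rect(.048,.06,(25,70,140,160))
rect(.02,.053,(160,170,235,215)); rect(.02,.053,(180,50,245,105));rect(.05,.1,(360,80,410,135))
print(P[170:195:4,318].round(3))
cv2.imwrite('pics/c2.png',np.hstack([cv2.resize(f['pixels'][a:a+70,b:b+70,::-1],None,fx=5,fy=5,interpolation=2) for a,b in((145,284),(82,40))]))
E
```

```text
340 [ 0.4868 -0.1661  0.0841] -178.42864695972088 ((486.1266784667969, -166.3385467529297), (35.80149459838867, 12.03819465637207), 1.5489764213562012)
2892 [ 0.4883 -0.1659  0.0467] -89.24221856346173 ((486.0281677246094, -166.7590789794922), (72.24027252197266, 71.43453979492188), 13.758931159973145)
4336 [0.4848 0.1212 0.0545] -80.11798544651434 ((483.16168212890625, 122.792724609375), (75.69607543945312, 76.51422882080078), 12.59136962890625)
948 [ 0.4132 -0.0118  0.0238] -81.76271751100838 ((412.7014465332031, -11.59347152709961), (33.524627685546875, 77.205078125), 8.03387451171875)
1835 [ 0.5647 -0.0178  0.0387] -60.271878330934676 ((564.481689453125, -15.634979248046875), (45.37214660644531, 45.77567672729492), 16.235271453857422)
434 [ 0.5841 -0.2233  0.063 ] 169.03382217197762 ((584.2332763671875, -224.43966674804688), (12.174312591552734, 36.015472412109375), 78.45870971679688)
[[ 0.501 -0.161  0.084]
 [ 0.497 -0.162  0.084]
 [ 0.492 -0.163  0.084]
 [ 0.488 -0.165  0.084]
 [ 0.484 -0.166  0.084]
 [ 0.479 -0.167  0.085]
 [ 0.475 -0.168  0.085]]
```

View pics/c2.png

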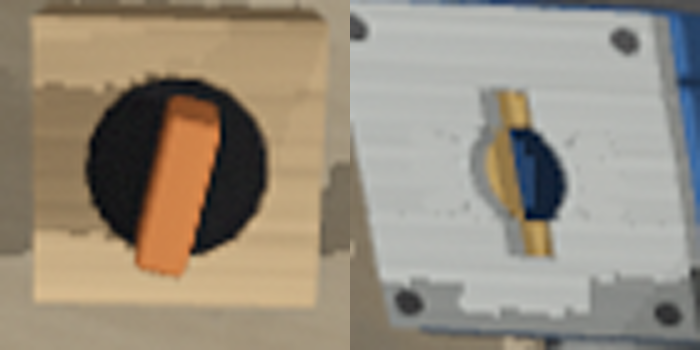

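Request:
arm_command([
  [0,0,1.2,0,-0.07,0,0.2],
  [0,0,1.71,0,-0.07,0,0.2],
  [0,0,1.71,0,-0.07,1.5,0.2],
  [0,0,1.71,0,-0.07,3,0.2],
  [0,0,1.71,0,-0.07,4.2,0.2],
  [0,0,1.71,0,-0.07,5,0.2],
  [0,0,1.71,0,-0.07,5.5,0.2],
  [0,0,1.71,0,-0.07,5.9,0.2],
  [0,0,1.71,0,-0.07,5.9,0.2],
  [0,0,1.71,0,-0.07,5.9,1],
  [0,0,1.71,0,-0.07,5.9,1],
  [0,0,1.71,0,-0.07,5.9,1],
  [0,0,1.71,0,-0.07,5.9,1],
  [0,0,1.71,0,-0.07,5.9,1],
], squeeze=50)

```text
time_s: 3.65
tcp_pos: [0.486, -0.1661, 0.0644]
tool_rot: [[1.0, 0.028, 0.0], [0.028, -1.0, -0.0], [0.0, 0.0, -1.0]]
contact_force: [-0.0, 0.3, -0.5]
grip_width: -0.0
grasp_force: 0.0
```

```bash
python3 - <<'E'
from h import *
s=manip.get_state();print(s['joint_pos'],s['tcp_pos'],s['contact_force'],s['ft_torque'])
E
```

```text
[-3.21221102e+01  1.34166854e+01  1.07378688e+02 -4.06335141e-04
  5.91945175e+01  5.62731046e+01] [ 0.48602526 -0.16605416  0.06441183] [-0.04646654  0.28317023 -0.49482481] [0.06341231 0.01606072 0.02556597]
```

The fingers closed to zero, so the grasp missed. I look.

```bash
python3 - <<'E'
from h import *
f=grab('wrist');g=grab('side')
a=cv2.resize(f['pixels'][130:330,220:420,::-1],(400,400));b=cv2.resize(g['pixels'][260:390,260:390,::-1],(400,400))
cv2.imwrite('pics/miss.png',np.hstack([a,b]))
E
```

```text
(no output)
```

View pics/miss.png

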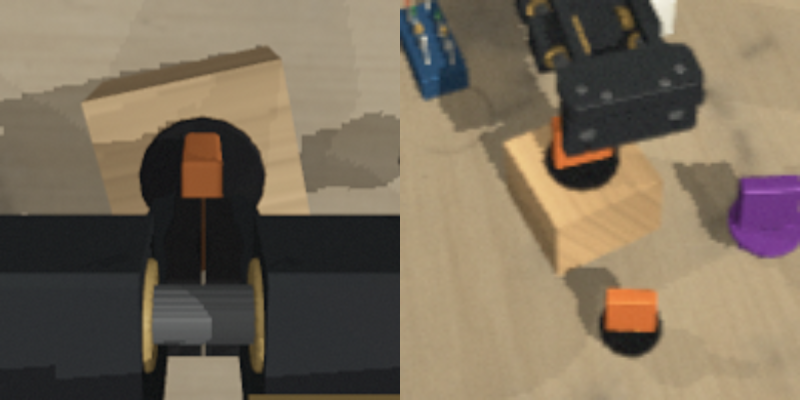

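The picture is ambiguous: the fingers straddle the bar's line at crop (203,165), but only a narrow slit shows behind it. I check by depth in tool coordinates.

```bash
python3 - <<'E'
from h import *
s=manip.get_state();R=np.array(s['tool_rot']);t=np.array(s['tcp_pos'])
print(s['grip_width'],s['grasp_force'],s['time_s'])
f=dict(np.load('wrist.npz'));P=cloud(f);Q=(P-t)@R*1000
for v in range(190,300,8): print(v,[(u,*Q[v,u].round().astype(int)) for u in (290,300,310,321,332,342,352)])
print('world',P[205,321],P[198,321],P[226,321])
E
```

```text
0.0009490868733827822 0.0 3.75
190 [(290, np.int64(20), np.int64(-22), np.int64(19)), (300, np.int64(20), np.int64(-15), np.int64(19)), (310, np.int64(21), np.int64(-7), np.int64(14)), (321, np.int64(21), np.int64(0), np.int64(14)), (332, np.int64(21), np.int64(8), np.int64(15)), (342, np.int64(20), np.int64(15), np.int64(19)), (352, np.int64(20), np.int64(22), np.int64(18))]
198 [(290, np.int64(14), np.int64(-22), np.int64(19)), (300, np.int64(16), np.int64(-14), np.int64(13)), (310, np.int64(16), np.int64(-7), np.int64(14)), (321, np.int64(18), np.int64(0), np.int64(6)), (332, np.int64(16), np.int64(8), np.int64(14)), (342, np.int64(16), np.int64(15), np.int64(13)), (352, np.int64(14), np.int64(23), np.int64(19))]
206 [(290, np.int64(8), np.int64(-22), np.int64(19)), (300, np.int64(10), np.int64(-15), np.int64(15)), (310, np.int64(10), np.int64(-7), np.int64(14)), (321, np.int64(18), np.int64(0), np.int64(-13)), (332, np.int64(10), np.int64(8), np.int64(14)), (342, np.int64(10), np.int64(15), np.int64(14)), (352, np.int64(8), np.int64(23), np.int64(19))]
214 [(290, np.int64(3), np.
[... 3267 characters left out ...]
(-3), np.int64(-109)), (321, np.int64(24), np.int64(0), np.int64(-107)), (332, np.int64(25), np.int64(3), np.int64(-109)), (342, np.int64(25), np.int64(6), np.int64(-109)), (352, np.int64(28), np.int64(8), np.int64(-113))]
294 [(290, np.int64(27), np.int64(-7), np.int64(-115)), (300, np.int64(23), np.int64(-5), np.int64(-109)), (310, np.int64(23), np.int64(-3), np.int64(-110)), (321, np.int64(23), np.int64(0), np.int64(-109)), (332, np.int64(23), np.int64(3), np.int64(-110)), (342, np.int64(23), np.int64(6), np.int64(-109)), (352, np.int64(25), np.int64(8), np.int64(-113))]
world [ 0.50336537 -0.16588905  0.07329639] [ 0.5036565  -0.16588246  0.05795297] [ 0.49369391 -0.1661498   0.08417205]
```

The rays show nothing at the level where fingertips should be: the fingers seem to end above the bar (tool z about -24 rather than +8). I open and measure the tips.

Request:
arm_command([
  [0,0,0,0,0,0,0.2],
  [0,0,0,0,0,0,0.2],
  [0,0,0,0,0,0,0.2],
  [0,0,0,0,0,0,0.2],
])

```text
time_s: 4.25
tcp_pos: [0.486, -0.166, 0.0643]
tool_rot: [[1.0, 0.028, -0.0], [0.028, -1.0, 0.0], [-0.0, -0.0, -1.0]]
contact_force: [-0.4, -0.0, -0.1]
grip_width: 0.0353
grasp_force: 0.0
```

```bash
python3 - <<'E'
from h import *
s=manip.get_state();R=np.array(s['tool_rot']);t=np.array(s['tcp_pos'])
print(s['grip_width'],s['grasp_force'],s['tcp_pos'])
f=grab('wrist');P=cloud(f);Q=(P-t)@R*1000
for u in (286,356): print([tuple(Q[v,u].round().astype(int).tolist()) for v in range(212,250,3)])
m=(abs(Q[...,1])>12)&(abs(Q[...,1])<40)&(abs(Q[...,0])<16)&(Q[...,2]<10)&(Q[...,2]>-70)
q=Q[m];print(len(q),np.percentile(q[:,2],[50,90,99,100]),q.min(0),q.max(0))
save(f,'pics/open.png',(200,130,440,310),3)
E
```

```text
0.03526167782329194 0.0 [ 0.48598938 -0.16603928  0.06430971]
[(4, -25, 19), (1, -25, 19), (-1, -25, 18), (-3, -25, 18), (-6, -26, 20), (-8, -25, 18), (10, -19, -31), (9, -19, -34), (9, -18, -38), (10, -17, -43), (10, -17, -46), (8, -17, -47), (6, -17, -46)]
[(4, 26, 18), (1, 26, 19), (-1, 26, 19), (-3, 26, 19), (-5, 26, 18), (-8, 26, 19), (9, 20, -30), (10, 19, -35), (9, 19, -38), (9, 18, -42), (9, 18, -44), (7, 18, -44), (5, 18, -45)]
2980 [-51.45527153 -34.2311056  -27.66786352 -26.76816957] [ -8.99344392 -33.40782646 -69.98507634] [ 11.66523231  34.63368638 -26.76816957]
```

View pics/open.png

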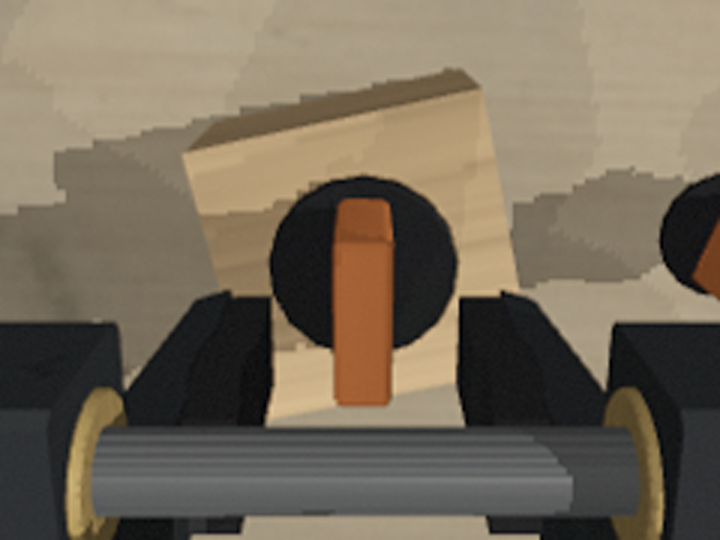

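Confirmed: the fingertips really end about 27 mm behind the stated TCP, in tool z, 7 mm above the bar top. They're laterally centred (±17.5 mm), with the bar at (363,300). I lower 35 mm more and grip.

Request:
arm_command([
  [0,0,0,0,0,0.35,0.2],
  [0,0,0,0,0,0.7,0.2],
  [0,0,0,0,0,1.0,0.2],
  [0,0,0,0,0,1.2,0.2],
  [0,0,0,0,0,1.4,0.2],
  [0,0,0,0,0,1.4,0.2],
])

```text
time_s: 5.05
tcp_pos: [0.4857, -0.1659, 0.0289]
tool_rot: [[1.0, 0.028, -0.001], [0.028, -1.0, 0.0], [-0.001, -0.0, -1.0]]
contact_force: [-0.0, -1.0, -0.3]
grip_width: 0.0353
grasp_force: 0.0
```

Request:
arm_command([
  [0,0,0,0,0,0,1],
  [0,0,0,0,0,0,1],
  [0,0,0,0,0,0,1],
  [0,0,0,0,0,0,1],
], squeeze=50)

```text
time_s: 5.55
tcp_pos: [0.4862, -0.1661, 0.0296]
tool_rot: [[1.0, 0.028, 0.0], [0.028, -1.0, -0.0], [0.0, 0.0, -1.0]]
contact_force: [0.9, 1.2, 1.6]
grip_width: 0.0117
grasp_force: 50.0
```

Gripped at 11.7 mm width, 50 N. I lift, carry past the spindle while turning the tool half a turn (for joint 6 range; the key is symmetric), and look at the socket from beside it.

Request:
arm_command([
  [0,0,0,0,0,-0.4,1],
  [0,0,0,0,0,-1,1],
  [0,0,0,0,0,-2,1],
  [0,0,0,0,0,-3.2,1],
  [0,0,0,0,0,-3.2,1],
])

```text
time_s: 6.18
tcp_pos: [0.488, -0.1672, 0.1126]
tool_rot: [[1.0, 0.028, 0.005], [0.028, -1.0, -0.003], [0.005, 0.004, -1.0]]
contact_force: [0.2, -0.8, -1.8]
grip_width: 0.0114
grasp_force: 50.0
```

Request:
arm_command([
  [0,0,-1.2,0.3,-1.3,0,1],
  [0,0,-2.4,0.6,-2.6,0,1],
  [0,0,-3.6,0.9,-3.9,0,1],
  [0,0,-4.8,1.2,-5.2,0,1],
  [0,0,-6,1.5,-6.5,0,1],
  [0,0,-7.2,1.8,-7.8,0,1],
  [0,0,-8.4,2.1,-9.1,0,1],
  [0,0,-9.6,2.4,-10.4,0,1],
  [0,0,-10.8,2.68,-11.6,0,1],
  [0,0,-12,2.68,-12.03,0,1],
  [0,0,-12,2.68,-12.03,0,1],
])

```text
time_s: 7.55
tcp_pos: [0.5437, 0.1372, 0.1083]
tool_rot: [[-0.132, 0.991, -0.002], [0.991, 0.132, -0.0], [0.0, -0.002, -1.0]]
contact_force: [0.0, -0.7, -1.8]
grip_width: 0.0116
grasp_force: 50.0
```

Request:
arm_command([
  [0,0,-1.2,0,0,0,1],
  [0,0,-2.4,0,0,0,1],
  [0,0,-3.6,0,0,0,1],
  [0,0,-4.8,0,0,0,1],
  [0,0,-6,0,0,0,1],
  [0,0,-7.2,0,0,0,1],
  [0,0,-8.4,0,0,0,1],
  [0,0,-9.6,0,0,0,1],
  [0,0,-10.8,0,0,0,1],
  [0,0,-11.87,0,0,0,1],
  [0,0,-11.87,0,0,0,1],
])

```text
time_s: 8.93
tcp_pos: [0.5442, 0.1357, 0.1089]
tool_rot: [[-0.977, -0.213, -0.001], [-0.213, 0.977, -0.0], [0.001, -0.0, -1.0]]
contact_force: [0.0, -0.1, -0.3]
grip_width: 0.0119
grasp_force: 50.0
```

```bash
python3 - <<'E'
from h import *
s=manip.get_state();R=np.array(s['tool_rot']);t=np.array(s['tcp_pos']);print(t,np.degrees(np.arctan2(R[1,0],R[0,0])),s['joint_pos'],s['grip_width'])
f=grab('wrist');P=cloud(f);Q=(P-t)@R*1000;save(f,'pics/sock.png')
m=(abs(P[...,2]-.055)<.003)&(abs(P[...,0]-.483)<.06)&(abs(P[...,1]-.123)<.06)
q=P[m];print(len(q),q.mean(0),cv2.minAreaRect((q[:,:2]*1000).astype('float32')))
E
```

```text
[0.54422174 0.13570094 0.10886248] -167.73088871377558 [ 1.88250028e+00  1.51537762e+01  9.90771994e+01 -9.27047848e-03
  6.58105873e+01 -1.00382810e+02] 0.011899616159707978
7557 [0.48027123 0.1237767  0.05542521] ((481.9642028808594, 124.1590576171875), (71.82781219482422, 72.2318344116211), 12.228509902954102)
```

View pics/sock.png

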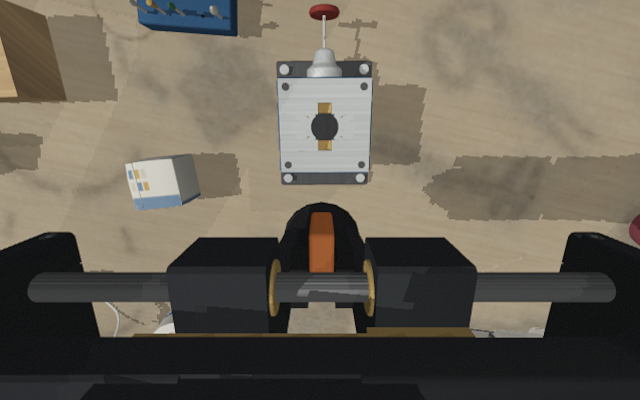

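The picture shows the socket at (324,126) with slots along image-vertical, and the held key's bar at (321,240), well aligned. I compute the offset between the two.

```bash
python3 - <<'E'
from h import *
s=manip.get_state();R=np.array(s['tool_rot']);t=np.array(s['tcp_pos'])
f=dict(np.load('wrist.npz'));P=cloud(f);Q=(P-t)@R*1000
K=f['mtx'];h=cv2.cvtColor(f['pixels'],cv2.COLOR_RGB2HSV)
zt=np.median(P[110:145,290:305,2]);print('plate z',zt)
def onplane(u,v,z):
    d=np.array([(u-K[0,2])/K[0,0],-(v-K[1,2])/K[1,1],-1])@f['R'].T
    return ((f['o']+d*(z-f['o'][2])/d[2])-t)@R*1000
g=f['pixels'][80:172,282:370].astype(int)
m=((h[80:172,282:370,1]>70)|(g.sum(-1)<200)).astype('uint8')
m=cv2.morphologyEx(m,cv2.MORPH_CLOSE,np.ones((3,3)))
n,l,st,c=cv2.connectedComponentsWithStats(m)
i=l[46,42];ys,xs=np.where(l==i);print(st[i])
B=np.array([onplane(x+282,y+80,zt) for x,y in zip(xs,ys)])[:,:2]
print('socket tool mm: mid',(B.min(0)+B.max(0))/2,B.max(0)-B.min(0),cv2.minAreaRect(B.astype('float32')))
# screws / body edges orientation
pl=(abs(P[...,2]-zt)<.003);pl[:60]=0;pl[190:]=0;pl[:,:270]=0;pl[:,380:]=0
print('plate',cv2.minAreaRect(Q[pl][:,:2].astype('float32')))
for u in (310,321,332):print([Q[v,u].round(1).tolist() for v in (203,207,212,222,240,262)])
o=(h[...,0]<16)&(h[...,1]>150)&(Q[...,2]<14)&(Q[...,2]>-40);o[:195]=0
q=Q[o&(abs(Q[...,2]-np.percentile(Q[o][:,2],20))<3)];print('bar top',np.percentile(q,[1,50,99],axis=0).round(1).tolist(),cv2.minAreaRect(q[:,:2].astype('float32')))
fl=(Q[...,2]>10)&(Q[...,2]<22)&(abs(Q[...,0])<40)&(abs(Q[...,1])<40)
q=Q[fl];print('flange',q.min(0),q.max(0),np.median(q,0))
E
```

```text
plate z 0.055156959189942095
[ 30  23  25  47 830]
socket tool mm: mid [63.36881628  1.43338934] [35.39611775 19.13720396] ((63.3695182800293, 1.4324846267700195), (19.1372013092041, 35.39500427246094), 89.98517608642578)
plate ((63.33969497680664, 1.7646827697753906), (72.2318344116211, 71.82795715332031), 89.98814392089844)
[[-16.2, -12.7, 108.7], [19.7, -7.1, -21.1], [16.4, -7.2, -20.2], [10.2, -7.3, -20.2], [14.3, -5.9, -54.9], [3.1, -6.0, -55.1]]
[[21.9, -0.8, -20.4], [19.5, -0.8, -20.3], [17.8, -0.8, -24.3], [17.1, -0.8, -38.6], [14.9, -0.8, -56.4], [3.2, -0.8, -55.3]]
[[20.9, 5.6, -17.0], [19.7, 5.5, -21.1], [16.5, 5.6, -20.3], [16.2, 5.0, -36.3], [14.0, 4.3, -54.2], [2.5, 4.5, -54.0]]
bar top [[14.3, -6.7, -39.2], [17.2, -0.8, -36.7], [17.8, 5.0, -33.9]] ((15.369667053222656, -2.7197108268737793), (14.480701446533203, 5.990192413330078), 61.0920524597168)Traceback (most recent call last):
  File "<stdin>", line 23, in <module>
    return umr_minimum(a, axis, None, out, keepdims, initial, where)
ValueError: zero-size array to reduction operation minimum which has no identity
```

Request:
arm_command([
  [0,0,0,1,0.05,0,1],
  [0,0,0,2,0.09,0,1],
  [0,0,0,2.54,0.09,0,1],
  [0,0,0,2.54,0.09,0,1],
  [0,0,0,2.54,0.09,0.7,1],
  [0,0,0,2.54,0.09,1.3,1],
  [0,0,0,2.54,0.09,1.6,1],
  [0,0,0,2.54,0.09,1.8,1],
  [0,0,0,2.54,0.09,2,1],
  [0,0,0,2.54,0.09,2,1],
])

```text
time_s: 10.22
tcp_pos: [0.4819, 0.1249, 0.0591]
tool_rot: [[-0.976, -0.218, -0.0], [-0.218, 0.976, -0.0], [0.0, 0.0, -1.0]]
contact_force: [-0.3, -0.4, -1.3]
grip_width: 0.0118
grasp_force: 50.0
```

```bash
python3 - <<'E'
from h import *
f=grab('wrist');g=grab('side');s=manip.get_state();print(s['tcp_pos'],s['contact_force'],s['ft_torque'])
a=cv2.resize(f['pixels'][130:310,230:410,::-1],(400,400));b=cv2.resize(g['pixels'][190:270,240:320,::-1],(400,400),interpolation=2)
cv2.imwrite('pics/ins.png',np.hstack([a,b]))
E
```

```text
[0.48227007 0.12489741 0.05955571] [ 0.68318871 -0.25278016 -0.84459236] [ 0.0070747  -0.11892139 -0.01949482]
```

View pics/ins.png

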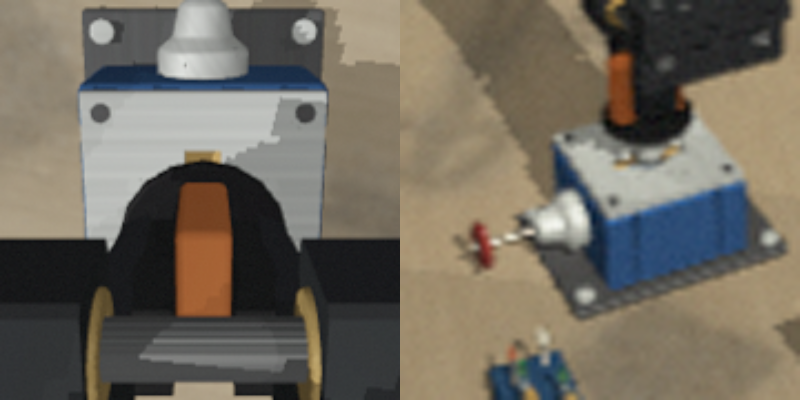

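The slot end at (203,157) lines up with the bar at (203,250), and the stem is in the bore without force. I push in to the spring.

Request:
arm_command([
  [0,0,0,0,0,0.08,1],
  [0,0,0,0,0,0.16,1],
  [0,0,0,0,0,0.24,1],
  [0,0,0,0,0,0.32,1],
  [0,0,0,0,0,0.4,1],
  [0,0,0,0,0,0.4,1],
])

```text
time_s: 11.08
tcp_pos: [0.4819, 0.1249, 0.0491]
tool_rot: [[-0.976, -0.218, -0.001], [-0.218, 0.976, -0.0], [0.0, 0.0, -1.0]]
contact_force: [0.9, 0.2, -1.1]
grip_width: 0.0115
grasp_force: 50.0
```

Request:
arm_command([
  [0,0,0,0,0,0.06,1],
  [0,0,0,0,0,0.12,1],
  [0,0,0,0,0,0.18,1],
  [0,0,0,0,0,0.22,1],
  [0,0,0,0,0,0.22,1],
])

```text
time_s: 11.7
tcp_pos: [0.4823, 0.1249, 0.0439]
tool_rot: [[-0.976, -0.218, 0.0], [-0.218, 0.976, 0.0], [-0.0, -0.0, -1.0]]
contact_force: [-1.0, 0.4, 2.6]
grip_width: 0.0119
grasp_force: 50.0
```

Request:
arm_command([
  [0,0,0,0,0,0.05,1],
  [0,0,0,0,0,0.09,1],
  [0,0,0,0,0,0.09,1],
  [0,0,0,0,0,0.09,1],
])

```text
time_s: 12.2
tcp_pos: [0.4822, 0.1249, 0.0417]
tool_rot: [[-0.976, -0.218, 0.0], [-0.218, 0.976, 0.0], [-0.0, -0.0, -1.0]]
contact_force: [-0.7, -0.2, 2.7]
grip_width: 0.0116
grasp_force: 50.0
```

Request:
arm_command([
  [0,0,0,0,0,0.03,1],
  [0,0,0,0,0,0.03,1],
])

```text
time_s: 12.45
tcp_pos: [0.4822, 0.1249, 0.0409]
tool_rot: [[-0.976, -0.218, 0.0], [-0.218, 0.976, 0.0], [-0.0, -0.0, -1.0]]
contact_force: [-0.7, -0.1, 4.3]
grip_width: 0.0114
grasp_force: 50.0
```

Now the clockwise turn (positive about tool z), starting with 20 degrees to check.

Request:
arm_command([
  [0,0,0.5,0,0,0,1],
  [0,0,1,0,0,0,1],
  [0,0,1.5,0,0,0,1],
  [0,0,2,0,0,0,1],
  [0,0,2.5,0,0,0,1],
  [0,0,2.5,0,0,0,1],
])

```text
time_s: 13.2
tcp_pos: [0.4823, 0.1248, 0.041]
tool_rot: [[-0.992, 0.129, 0.001], [0.129, 0.992, -0.0], [-0.001, 0.0, -1.0]]
contact_force: [-0.7, -0.3, 4.3]
grip_width: 0.0113
grasp_force: 50.0
```

```bash
python3 -c "
from h import *
s=manip.get_state();print(s['ft_torque'],s['contact_force'],s['joint_pos'][5])"
```

```text
[ 0.04920823 -0.17684577  0.01962852] [-0.73990204 -0.29049751  4.25673541] -81.76607792507242
```

Request:
arm_command([
  [0,0,0.6,0,0,0,1],
  [0,0,1.2,0,0,0,1],
  [0,0,1.8,0,0,0,1],
  [0,0,2.4,0,0,0,1],
  [0,0,3,0,0,0,1],
  [0,0,3.6,0,0,0,1],
  [0,0,4.2,0,0,0,1],
  [0,0,4.8,0,0,0,1],
  [0,0,5.4,0,0,0,1],
  [0,0,6,0,0,0,1],
  [0,0,6.6,0,0,0,1],
  [0,0,7.2,0,0,0,1],
  [0,0,7.5,0,0,0,1],
  [0,0,7.5,0,0,0,1],
])

```text
time_s: 14.95
tcp_pos: [0.4822, 0.1245, 0.0409]
tool_rot: [[-0.385, 0.923, 0.0], [0.923, 0.385, -0.001], [-0.001, -0.0, -1.0]]
contact_force: [-0.2, -1.1, 3.8]
grip_width: 0.0114
grasp_force: 50.0
```

```bash
python3 -c "
from h import *
s=manip.get_state();print(s['ft_torque'],s['contact_force'],s['joint_pos'][5])"
```

```text
[-0.47916899 -0.0670078   0.07629342] [-0.2161849  -1.14931887  3.82571228] -21.827456780697677
```

Request:
arm_command([
  [0,0,0.5,0,0,0,1],
  [0,0,1,0,0,0,1],
  [0,0,1.4,0,0,0,1],
  [0,0,1.4,0,0,0,1],
])

```text
time_s: 15.45
tcp_pos: [0.4823, 0.1245, 0.0409]
tool_rot: [[-0.2, 0.98, 0.0], [0.98, 0.2, -0.001], [-0.001, 0.0, -1.0]]
contact_force: [0.5, -3.4, 3.7]
grip_width: 0.0115
grasp_force: 50.1
```

```bash
python3 -c "
from h import *
s=manip.get_state();print(s['ft_torque'],s['contact_force'],s['joint_pos'][5])"
```

```text
[-0.58624839 -0.13448168  0.36095485] [ 0.47784973 -3.38534696  3.70449085] -10.661061044109259
```

Request:
arm_command([
  [0,0,0.2,0,0,0,1],
  [0,0,0.25,0,0,0,1],
  [0,0,0.25,0,0,0,1],
  [0,0,0.25,0,0,0,1],
], squeeze=58)

```text
time_s: 15.95
tcp_pos: [0.4824, 0.1247, 0.0409]
tool_rot: [[-0.163, 0.987, 0.001], [0.987, 0.163, -0.0], [-0.0, 0.001, -1.0]]
contact_force: [1.2, -4.4, 3.8]
grip_width: 0.0113
grasp_force: 58.2
```

```bash
python3 -c "
from h import *
f=grab('wrist');save(f,'pics/end.png',(210,120,430,310),3)
s=manip.get_state();print(s['ft_torque'],s['contact_force'],s['joint_pos'][5],s['tcp_pos'],s['time_s'])"
```

```text
[-0.9032778  -0.43864104  0.55146695] [ 1.77872814 -5.98276708  4.28336797] -8.54576159878079 [0.48232101 0.12468383 0.04092647] 16.0
```

View pics/end.png

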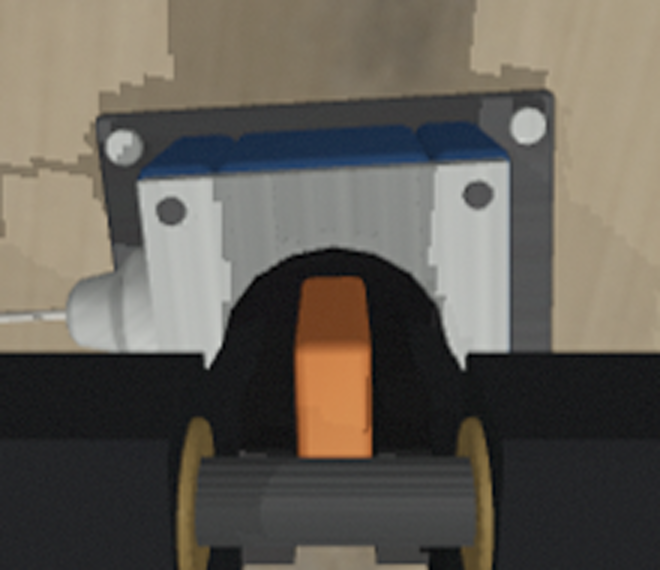

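The bar (335,400) is still square in the fingers, and the spindle has turned about 93° relative to it. The torque rises steeply to 0.55 Nm, so it's on the stop, and the key is held about 1.6 mm above the mouth. I hand in.

```bash
python3 -c "
from rig import manip
print(manip.job_done())"
```

```text
the job is handed in; nothing more can be done
None
```

The larger orange key is in the spindle socket, pushed in against the spring to about 1.6 mm above the mouth, and turned about 93° clockwise to the stop. It is still gripped and held there, and the job was handed in at about 16 s.

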